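# Clamp the bead jar and twist off its tight lid

## Robot

A 7-joint arm with a two-finger parallel gripper is mounted at the origin on a cart in front of the work surface, level with it; the furniture and walls round the work are solid. World frame = base frame: x ahead of the robot, y to its left, z up, the work surface at z = 0. Lengths are in m, angles in rad, forces in N, time in s.
With the tool pointing down it reaches from about 0.4 to 0.85 m from the base axis. Payload 10.4 kg.
Tool frame: the origin (TCP) lies on the centre line of the jaws, within the pads' length; the fingertips stand 11 mm ahead of it and the grasp point (between the pads) lies 8 mm behind it (tip_reach is the distance from the TCP to the fingertips, in m); z points along the fingers, y is the line along which they close (so a half turn about z gives the same grasp; the last joint's range is limited). The gripper opens to 85 mm and grips with 20 to 120 N. Pads are 22 mm wide; open, the fingers measure 114 mm over their backs; the gripper's body (76 mm by 85 mm) begins 54 mm behind the grasp point. The pads swing forward as they close: fully open they stand 13 mm farther back than shut.
Start: joints at [1.186, 0.332, -0.065, 1.46, 0.022, 1.35, -0.088], TCP at [0.221, -0.585, 0.242] pointing down, gripper open.
Joint ranges: [-2.6, 2.6], [-0.5, 2.12], [-1.47, 1.34], [0.16, 2.42], [-1.27, 4.41], [0.06, 2.06], [-2.6, 2.6]. Speed limits (rad/s): [2.22, 2.22, 2.79, 2.79, 3.14, 3.14, 3.14].

## Interface

Orientations are given as a unit quaternion [x, y, z, w].
In Python, from workcell import get_obs, camera, hand_in, tip_reach gives the robot as it stands. The module is installed in compiled form; this text tells all that it offers.
- The arm moves only by the tool move_arm, never from a script. Its argument "plan" is a list of rows, each an object with "delta_pos": the shift along the tool's x, y, z in normalised numbers (1 is 100 cm), a list of three; "turn": the turn, a rotation vector about the tool's x, y, z in normalised numbers (1 is 2 rad), a list of three; "fingers": the closure, from 0 (fully open) to 1 (shut). A call has 1 to 12 rows; each row is the pose to reach, as a shift and turn from the pose commanded when the call began, along the tool's axes at that moment; what a row does not reach only later rows make up. A row lasts 1/8 s, in which the tool goes at most 62.5 mm and 10.7 degrees, less where a joint would pass 70% of its speed; a pose out of reach is approached as far as the arm can. A call with a gripper value outside its range is refused whole. The fingers move at their own pace and stop on an object; "force" is the grip in N (left out, the last holds). Time passes only in rows, so rows that repeat a pose let the fingers close. It gives the time, the measured TCP pose, the force, the opening and the grip force at its end, in the units of the state.
- get_obs(): the state, without advancing time (a new reading comes with each control period).
- camera(name): name is "scene" or "top" or "wrist"; returns a dict with "color" (384x512x3 uint8, red, green, blue), "range_z" (384x512 float32, m along the optical axis (not along the pixel's ray), 0 where there is no reading), "fx", "fy", "cx", "cy" (pixels), "k1" (the pictures are not rectified: a ray, as slopes to the right and down, at radius r is drawn at 1 + k1 r^2 times it, then the intrinsics apply), "R" (3x3) and "t" (3): a world point X has camera coordinates R X + t; the wrist camera has in their place "tool_from_camera" (4x4, takes a point from camera to tool coordinates, whose origin is the TCP and whose axes are the flange's). Camera axes: x right, y down, z forward; pixel columns grow to the right and rows downward; lengths in m; the calibration is good to about 2 mm. A picture is of the moment at which its call begins: read the wrist's pose just before it.
- hand_in(): hands the job in; it is judged then, once.
The state is a dict: "clock": time; "joint_pos": joint angles; "joint_velocities": joint speeds; "tau": joint torques, N m; "position": TCP position; "ee_rot": TCP orientation; "ft_force": force on the tool from outside, world axes, zero at the start; "torque": the same for the moment, N m; "grip_width": opening from 0.0 (shut) to 1.0 (fully open); "grasp_force": force on a finger pad.
Only numpy, scipy, OpenCV 4.12 (cv2) and the standard library are available. Lean on these libraries where they do the work, as an engineer would, in place of code of your own. Each camera call takes 0.05 s, during which the arm holds its last target. There are 200 camera calls.

## Task

Swing the clamp lever on the wooden jar stand fully shut so that the bead jar is braced. Then unscrew the tight metal lid anticlockwise, stop turning as soon as its threads let go (about a sixth of a turn), and lift it straight up: finish while still holding the lid level in the gripper, centred one or two finger-breadths above the jar's mouth. The jar stays in its clamped stand and the other things on the table are left alone.

Things in the scene. Friction and masses are not known exactly. Their poses are not given: they have to be found in the camera images.
- jar_stand: fixed wooden stand: base 148 x 112 x 10 mm with three 34 mm high wooden walls forming a half-hexagon cradle for the jar. Origin on the table under the cradle's centre, where the jar stands (within 3 mm); z up. The walls are at its +x side; the clamp lever's pivot pin is 54 mm from the origin along its own -x
- clamp_lever (a joint): angle of the steel lever about its vertical pin, rad: 0 = fully shut (end stop), 1.2 to 1.9 = open at the start, 2.0 = open end stop; positive = anticlockwise seen from above, so shutting it is a clockwise swing. A stiff hinge (0.12 N m) that stays where it is left; in the last 0.35 rad its eccentric lobe presses on the jar, then locks itself
- lever_hinge (a point): the lever's pivot axis, 20 mm above the table; frame parallel to the stand's
- lever_grip (a point): on the axis of the upright black round post at the lever's end: post 14 mm in diameter, bare from 34 to 70 mm above the table, this point 52 mm above the table, 68 mm from the pivot axis (lever shut: along the stand's +y from the pin; at angle q: turned q anticlockwise from there). Pinch it from above or push it
- jar: hexagonal clear glass jar with wooden and white beads (0.45 kg): body 68 mm across flats, 70 mm high, neck 40 mm in diameter with its mouth at 90.5 mm. Origin at the centre of its underside, which stands 10 mm above the table; z up
- jar_mouth (a point): centre of the jar's mouth, 90.5 mm above the jar's underside
- lid: round metal screw lid, 62 mm in diameter, 20 mm high, knurled, 60 g. Origin at the centre of its lower edge, at the start 90 mm above the table, 10 mm clear of the jar's hexagonal body. Three lugs and a sprung seal hold it tight (about 0.2 to 0.4 N m). Turned 45 degrees anticlockwise (seen from above) it comes free and rises about 2 mm; lift it at 45 to 75 degrees; a stop comes at about 80
- lid_mark (a point): small raised bar mark on the lid's top edge, 31 mm from the axis along the lid's own +x; at the start it points along the jar's own +x (up to 5 degrees beyond, anticlockwise)
- thread_cone: bystander: upright cone of gold thread, 62 mm in diameter, 150 mm high; origin at its foot
- tape: bystander: roll of masking tape lying flat, 104 mm in diameter, 25 mm high; origin at its underside
- scissors: bystander: black-handled scissors lying flat, 66 x 162 x 11 mm; origin at the underside
- cotton_ball: bystander: ball of white crochet cotton, 85 mm in diameter, 79 mm high; origin at its underside
Not all that is in view belongs to the job. Several things have the shape of the lid; the one meant has the colours described above.

How it is judged:
By the outcome, as a careful person would: the job done as asked, in the order asked, and still so for the second after the job is handed in, while the arm keeps its last pose, push and grip.
It also fails if it takes over 53 s, if anything falls off the work surface, if the arm or the gripper's body presses on something with over 40 N, if the wrist force passes 120 N, or if a joint passes its speed limit or range.

## Working session

There is one attempt and no reset: what is moved stays moved. The work goes in short steps, Python scripts to look and compute and a tool call to move; the robot and the scene stay as the last step left them, time stands still between calls to the robot, and variables do not carry over. Pictures are saved under pics/ and viewed, at most 10 in all, crops included, and the job is handed in when it is done.

Besides the shell and the picture viewer there is one more tool, called by a JSON object that holds its "name" and its "arguments". move_arm: Moves the arm, as the interface text tells. Its arguments: {"type":"object","properties":{"plan":{"type":"array","items":{"type":"object","properties":{"delta_pos":{"type":"array","items":{"type":"number"}},"turn":{"type":"array","items":{"type":"number"}},"fingers":{"type":"number"}}}},"force":{"type":"number"}},"required":["plan"]}

```bash
mkdir -p pics; cat > h.py <<'E'
import numpy as np, cv2
from workcell import get_obs, camera, hand_in, tip_reach
from scipy.spatial.transform import Rotation as Rn
def cloud(c,o=None):
    h,w=c["range_z"].shape
    u,v=np.meshgrid(np.arange(w),np.arange(h))
    xd=(u-c["cx"])/c["fx"]; yd=(v-c["cy"])/c["fy"]
    x,y=xd.copy(),yd.copy()
    for _ in range(10):
        s=1+c["k1"]*(x*x+y*y); x,y=xd/s,yd/s
    z=c["range_z"]; P=np.stack([x*z,y*z,z],-1)
    if "R" in c: return (P-c["t"])@np.array(c["R"])
    T=np.array(c["tool_from_camera"]); P=P@T[:3,:3].T+T[:3,3]
    return P@Rn.from_quat(o["ee_rot"]).as_matrix().T+o["position"]
def save(n,img): cv2.imwrite("pics/"+n,cv2.cvtColor(img,cv2.COLOR_RGB2BGR))
E
python3 - <<'E'
from h import *
o=get_obs(); print({k:np.round(v,3) for k,v in o.items()},tip_reach)
for n in("top","scene"):
    c=camera(n); save(n+"0.png",c["color"]); np.savez(n+"0.npz",P=cloud(c),C=c["color"])
E
```

```text
{'clock': np.float64(0.0), 'joint_pos': array([ 1.186,  0.333, -0.065,  1.461,  0.022,  1.35 , -0.088]), 'joint_velocities': array([-0.   ,  0.002,  0.001,  0.001,  0.001,  0.002, -0.   ]), 'tau': array([ 1.0000e-03, -6.2544e+01,  4.9000e-02, -3.9160e+01,  1.6000e-02,
        1.0000e-02, -0.0000e+00]), 'position': array([ 0.221, -0.584,  0.242]), 'ee_rot': array([ 0.984,  0.18 , -0.   , -0.001]), 'ft_force': array([-0.113, -0.276, -0.533]), 'torque': array([-0.008, -0.038,  0.018]), 'grasp_force': np.float64(0.0), 'grip_width': np.float64(0.997)} 0.011
```

View pics/top0.png

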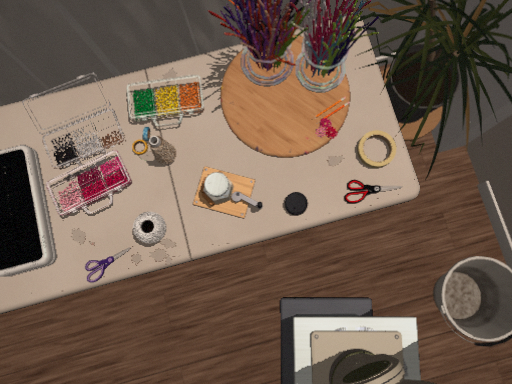

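View pics/scene0.png

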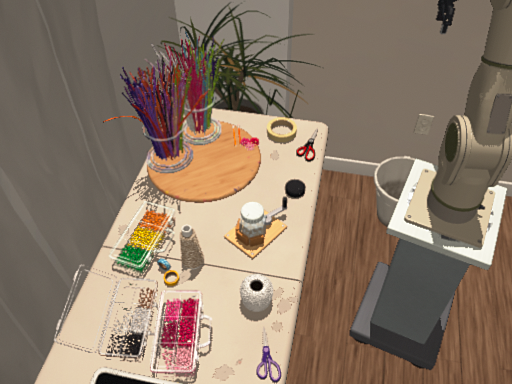

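```bash
python3 - <<'E'
from h import *
t=np.load("top0.npz"); P,C=t["P"],t["C"]
for n,u,v in[("lid",217,185),("post",260,205),("disc",295,203),("stand corner",248,215),("cone",165,155),("ball",150,228),("table",280,230)]:
    print(n,np.round(P[v,u],3))
s=np.load("scene0.npz"); Q,D=s["P"],s["C"]
for n,u,v in[("lid",252,210),("post",284,201),("disc",295,188)]: print("S",n,np.round(Q[v,u],3))
a=cv2.resize(C[155:230,185:275],(540,450),interpolation=cv2.INTER_CUBIC)
b=cv2.resize(D[180:260,215:310],(534,450)[:2],interpolation=cv2.INTER_CUBIC)[:, :260*2]
save("crop1.png",cv2.resize(np.hstack([a,b]),(800,340)))
E
```

```text
lid [0.48  0.35  0.109]
post [0.435 0.242 0.067]
disc [0.447 0.148 0.016]
stand corner [ 0.417  0.276 -0.005]
cone [0.57  0.494 0.072]
ball [ 0.383  0.544 -0.002]
table [ 0.375  0.189 -0.001]
S lid [0.485 0.353 0.109]
S post [0.437 0.248 0.061]
S disc [0.444 0.152 0.017]
```

View pics/crop1.png

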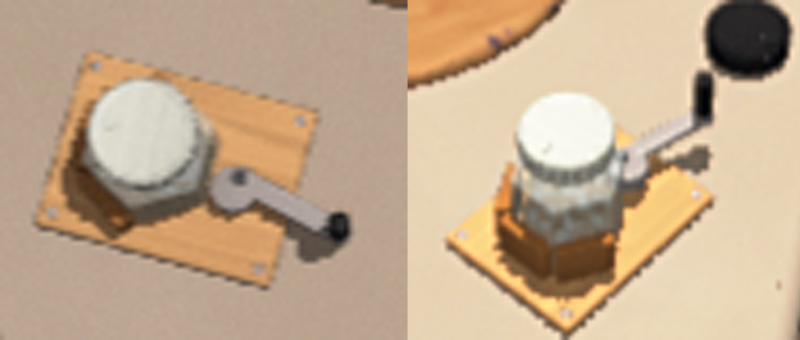

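Lid-like things: the metal lid on the jar (top 217,185), the black disc (295,203), the tape (377,149), and the cotton ball's top (150,228). The crop shows the white-metal knurled lid on the jar is the one meant. The lever points away from the jar, with its black post at (260,205).

```bash
cat >> h.py <<'E'
def measure(P,C):
    ok=np.isfinite(P).all(-1)&(np.abs(P[...,0]-.47)<.16)&(np.abs(P[...,1]-.32)<.15)
    p=P[ok]; c=C[ok].astype(int)
    L=p[(p[:,2]>.104)&(p[:,2]<.118)&(c.min(1)>120)]
    L=L[np.linalg.norm(L[:,:2]-np.median(L[:,:2],0),axis=1)<.036]
    if len(L)>5:
        (x,y),r=cv2.minEnclosingCircle(L[:,:2].astype(np.float32)*1000); print("lid",len(L),np.round([x,y,r],1),"mean",L.mean(0).round(4))
    B=p[(p[:,2]>.03)&(p[:,2]<.078)&(c.max(1)<70)&(np.linalg.norm(p[:,:2]-[.48,.35],axis=1)>.06)]
    if len(B):
        T=B[B[:,2]>.064]; print("post",len(B),B.mean(0).round(4),B.max(0).round(4),B.min(0).round(4),"top",len(T),T.mean(0).round(4) if len(T) else 0)
    W=p[(p[:,2]>.004)&(p[:,2]<.016)&(c[:,0]-c[:,2]>50)]
    if len(W)>20:
        r=cv2.minAreaRect(W[:,:2].astype(np.float32)*1000); print("base",len(W),r)
    G=p[(p[:,2]>.018)&(p[:,2]<.036)&(c.max(1)-c.min(1)<35)&(c.min(1)>90)&(np.linalg.norm(p[:,:2]-[.48,.35],axis=1)>.045)]
    if len(G): print("steel",len(G),G.mean(0).round(4))
E
python3 - <<'E'
from h import *
for n in("top0","scene0"):
    t=np.load(n+".npz"); measure(t["P"],t["C"])
E
```

```text
lid 432 [484.2 354.6  31.1] mean [0.4842 0.3542 0.1083]
post 26 [0.436  0.2446 0.0603] [0.4428 0.2506 0.0712] [0.4306 0.2393 0.0302] top 17 [0.4371 0.243  0.0687]
base 1096 ((480.98046875, 342.93707275390625), (150.09036254882812, 111.5569076538086), 74.73028564453125)
steel 119 [0.4572 0.2814 0.0317]
lid 342 [485.3 354.   32.5] mean [0.4841 0.3557 0.1099]
post 37 [0.436  0.2478 0.0537] [0.441  0.2532 0.0733] [0.4316 0.2427 0.0333] top 10 [0.4367 0.2472 0.0678]
base 931 ((471.26971435546875, 321.2275390625), (299.3158874511719, 310.8404846191406), 89.36251831054688)
steel 80 [0.4537 0.2804 0.0326]
```

```bash
cat >> h.py <<'E'
def rel(rows):
    "rows: x,y,z, tool-y direction (deg, world); tool pointing down"
    o=get_obs(); R=Rn.from_quat(o["ee_rot"]); M=R.as_matrix()
    print("now",o["clock"].round(2),o["position"].round(4),"ydir",np.degrees(np.arctan2(M[1,1],M[0,1])).round(1),"tilt",M[:,2].round(3),"q7",o["joint_pos"][6].round(2),"F",np.round(o["ft_force"],1),"w",np.round(o["grip_width"],3),"g",np.round(o["grasp_force"],1))
    for x,y,z,a in rows:
        a=np.radians(a); ty=np.array([np.cos(a),np.sin(a),0]); tz=np.array([0,0,-1.]); T=np.stack([np.cross(ty,tz),ty,tz],1)
        print(np.round(M.T@(np.array([x,y,z])-o["position"]),3).tolist(),np.round((R.inv()*Rn.from_matrix(T)).as_rotvec(),3).tolist())
E
python3 - <<'E'
from h import *
rel([(.36,-.4,.3,-40),(.46,-.2,.3,-15),(.48,0,.3,10),(.44,.2,.3,30)])
E
```

```text
Traceback (most recent call last):
  File "h.py", line 34, in rel
    print("now",o["clock"].round(2),o["position"].round(4),"ydir",np.degrees(np.arctan2(M[1,1],M[0,1])).round(1),"tilt",M[:,2].round(3),"q7",o["joint_pos"][6].round(2),"F",np.round(o["ft_force"],1),"w",np.round(o["grip_width"],3),"g",np.round(o["grasp_force"],1))
                ^^^^^^^^^^^^^^^^
AttributeError: 'float' object has no attribute 'round'
```

```bash
sed -i 's/o\["clock"\].round(2)/round(o["clock"],2)/' h.py
python3 - <<'E'
from h import *
rel([(.36,-.4,.3,-40),(.46,-.2,.3,-15),(.48,0,.3,10),(.44,.2,.3,30)])
E
```

```text
now 0.1 [ 0.2211 -0.5842  0.2416] ydir -69.3 tilt [-0.001  0.001 -1.   ] q7 -0.09 F [ 0.4 -0.   0.8] w 1.003 g 0.0
[0.195, -0.123, -0.058] [-0.001, -0.0, -0.511]
[0.359, -0.275, -0.058] [-0.001, -0.001, -0.947]
[0.449, -0.455, -0.058] [-0.001, -0.001, -1.384]
[0.482, -0.656, -0.058] [-0.001, -0.001, -1.733]
```

The rows are not in the units I measure in: turns go in shares of 2 rad. I convert before sending: -1.85 rad is -0.925.

{"name": "move_arm", "arguments": {"plan": [{"delta_pos": [0.06,-0.04,-0.03],"turn": [0,0,-0.085],"fingers": 0},{"delta_pos": [0.12,-0.08,-0.05],"turn": [0,0,-0.17],"fingers": 0},{"delta_pos": [0.17,-0.11,-0.058],"turn": [0,0,-0.25],"fingers": 0},{"delta_pos": [0.22,-0.15,-0.058],"turn": [0,0,-0.325],"fingers": 0},{"delta_pos": [0.27,-0.19,-0.058],"turn": [0,0,-0.4],"fingers": 0},{"delta_pos": [0.32,-0.23,-0.058],"turn": [0,0,-0.475],"fingers": 0},{"delta_pos": [0.36,-0.275,-0.058],"turn": [0,0,-0.55],"fingers": 0},{"delta_pos": [0.39,-0.33,-0.058],"turn": [0,0,-0.625],"fingers": 0},{"delta_pos": [0.42,-0.39,-0.058],"turn": [0,0,-0.7],"fingers": 0},{"delta_pos": [0.45,-0.455,-0.058],"turn": [0,0,-0.775],"fingers": 0},{"delta_pos": [0.46,-0.51,-0.058],"turn": [0,0,-0.85],"fingers": 0},{"delta_pos": [0.47,-0.57,-0.058],"turn": [0,0,-0.925],"fingers": 0}]}}

```text
clock: 1.6
position: [0.463, 0.0881, 0.3001]
ee_rot: [0.446, 0.895, -0.0, -0.0]
ft_force: [0.5, -0.0, -0.3]
grip_width: 0.999
grasp_force: 0.0
```

```bash
python3 - <<'E'
from h import *
rel([(.44,.26,.25,115),(.44,.26,.25,149.8)])
E
```

```text
now 1.6 [0.463  0.0881 0.3001] ydir 37.0 tilt [-0. -0. -1.] q7 0.37 F [ 0.5 -0.  -0.3] w 0.999 g 0.0
[0.151, 0.085, 0.05] [-0.0, -0.0, -1.361]
[0.151, 0.085, 0.05] [-0.0, -0.0, -1.969]
```

To row units: -1.97 rad is -0.985.

{"name": "move_arm", "arguments": {"plan": [{"delta_pos": [0.04,0.02,0.01],"turn": [0,0,-0.09],"fingers": 0},{"delta_pos": [0.08,0.04,0.02],"turn": [0,0,-0.18],"fingers": 0},{"delta_pos": [0.12,0.06,0.03],"turn": [0,0,-0.27],"fingers": 0},{"delta_pos": [0.15,0.085,0.05],"turn": [0,0,-0.36],"fingers": 0},{"delta_pos": [0.15,0.085,0.05],"turn": [0,0,-0.45],"fingers": 0},{"delta_pos": [0.15,0.085,0.05],"turn": [0,0,-0.54],"fingers": 0},{"delta_pos": [0.15,0.085,0.05],"turn": [0,0,-0.63],"fingers": 0},{"delta_pos": [0.15,0.085,0.05],"turn": [0,0,-0.72],"fingers": 0},{"delta_pos": [0.15,0.085,0.05],"turn": [0,0,-0.81],"fingers": 0},{"delta_pos": [0.15,0.085,0.05],"turn": [0,0,-0.9],"fingers": 0},{"delta_pos": [0.15,0.085,0.05],"turn": [0,0,-0.985],"fingers": 0},{"delta_pos": [0.15,0.085,0.05],"turn": [0,0,-0.985],"fingers": 0}]}}

```text
clock: 3.1
position: [0.4419, 0.2569, 0.25]
ee_rot: [-0.496, 0.868, 0.0, -0.0]
ft_force: [0.6, 0.2, 0.1]
grip_width: 1.004
grasp_force: 0.0
```

```bash
python3 - <<'E'
from h import *
o=get_obs(); c=camera("wrist"); save("w1.png",c["color"]); P=cloud(c,o); np.savez("w1.npz",P=P,C=c["color"]); measure(P,c["color"])
rel([])
E
```

```text
lid 1952 [486.6 356.2  32. ] mean [0.486  0.3543 0.1091]
base 2522 ((483.6758117675781, 344.5224304199219), (147.2659454345703, 111.96598052978516), 74.2254867553711)
steel 325 [0.4558 0.2726 0.0327]
now 3.15 [0.4419 0.257  0.25  ] ydir 149.4 tilt [-0.001 -0.    -1.   ] q7 1.83 F [-0.  -0.1  0.2] w 1.0 g 0.0
```

View pics/w1.png

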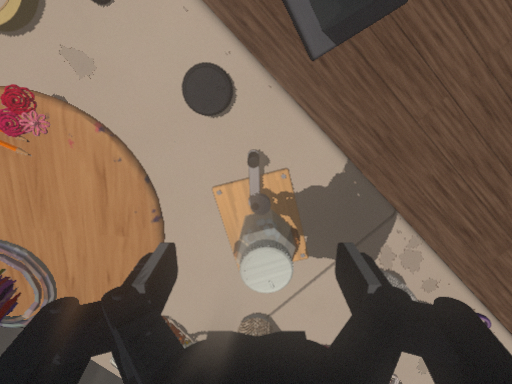

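The wrist view shows the post at (254,160), the pin at (260,203), the lid at (266,268) and the fingers clear of everything. I'll read the post and pin from the cloud here.

```bash
python3 - <<'E'
from h import *
t=np.load("w1.npz"); P=t["P"]; p=P[145:172,240:268].reshape(-1,3)
T=p[(p[:,2]>.055)&(p[:,2]<.08)]; print("post",len(T),T.mean(0).round(4),T.min(0).round(4),T.max(0).round(4), cv2.minEnclosingCircle(T[:,:2].astype(np.float32)*1000))
q=P[190:215,245:275].reshape(-1,3); S=q[(q[:,2]>.025)&(q[:,2]<.045)]; print("pin",len(S),S.mean(0).round(4),cv2.minEnclosingCircle(S[:,:2].astype(np.float32)*1000))
pin=np.array([.486,.3548])-.054*np.array([np.cos(np.radians(74.4)),np.sin(np.radians(74.4))]); print(pin)
d=T[:,:2].mean(0)-pin; print(np.linalg.norm(d),np.degrees(np.arctan2(*d[::-1]))%360)
E
```

```text
post 133 [0.4392 0.2447 0.0673] [0.4331 0.2387 0.0551] [0.4463 0.2519 0.0708] ((439.79022216796875, 245.59658813476562), 6.984262466430664)
pin 424 [0.4653 0.3052 0.0329] ((462.96673583984375, 307.21319580078125), 24.479841232299805)
[0.47147833 0.30278922]
0.06648930270415941 240.975288439662
```

```bash
python3 - <<'E'
from h import *
rel([(.439,.245,.12,151),(.439,.245,.054,151)])
E
```

```text
now 3.15 [0.4419 0.257  0.25  ] ydir 149.4 tilt [-0.001 -0.    -1.   ] q7 1.83 F [-0.  -0.1  0.2] w 1.0 g 0.0
[0.012, -0.004, 0.13] [0.0, -0.0, -0.028]
[0.012, -0.004, 0.196] [0.0, -0.0, -0.028]
```

To row units: -0.028 rad is -0.014.

{"name": "move_arm", "arguments": {"plan": [{"delta_pos": [0.012,-0.004,0.06],"turn": [0,0,-0.014],"fingers": 0.3},{"delta_pos": [0.012,-0.004,0.11],"turn": [0,0,-0.014],"fingers": 0.3},{"delta_pos": [0.012,-0.004,0.15],"turn": [0,0,-0.014],"fingers": 0.3},{"delta_pos": [0.012,-0.004,0.18],"turn": [0,0,-0.014],"fingers": 0.3},{"delta_pos": [0.012,-0.004,0.196],"turn": [0,0,-0.014],"fingers": 0.3},{"delta_pos": [0.012,-0.004,0.196],"turn": [0,0,-0.014],"fingers": 1},{"delta_pos": [0.012,-0.004,0.196],"turn": [0,0,-0.014],"fingers": 1},{"delta_pos": [0.012,-0.004,0.196],"turn": [0,0,-0.014],"fingers": 1},{"delta_pos": [0.012,-0.004,0.196],"turn": [0,0,-0.014],"fingers": 1},{"delta_pos": [0.012,-0.004,0.196],"turn": [0,0,-0.014],"fingers": 1}], "force": 30}}

```text
clock: 4.4
position: [0.44, 0.2451, 0.0554]
ee_rot: [-0.509, 0.861, -0.0, 0.001]
ft_force: [-1.3, -0.9, 6.6]
grip_width: 0.151
grasp_force: 29.5
```

```bash
python3 - <<'E'
from h import *
pin=np.array([.472,.304])
rel([(*(pin+.068*np.array([np.cos(np.radians(a)),np.sin(np.radians(a))])),.054,a-90) for a in (241,231,221,211,201,191,182,173,168,164,160)])
E
```

```text
now 4.4 [0.44   0.2451 0.0554] ydir 151.2 tilt [ 0.002  0.    -1.   ] q7 1.69 F [-1.3 -0.9  6.6] w 0.151 g 29.5
[0.001, 0.001, 0.001] [-0.001, 0.001, 0.003]
[-0.0, 0.012, 0.001] [-0.001, 0.001, 0.178]
[-0.003, 0.024, 0.001] [-0.001, 0.001, 0.352]
[-0.008, 0.035, 0.001] [-0.001, 0.001, 0.527]
[-0.015, 0.044, 0.001] [-0.001, 0.002, 0.701]
[-0.023, 0.053, 0.001] [-0.001, 0.002, 0.876]
[-0.032, 0.059, 0.001] [-0.001, 0.002, 1.033]
[-0.042, 0.064, 0.001] [-0.001, 0.002, 1.19]
[-0.047, 0.066, 0.001] [-0.001, 0.002, 1.277]
[-0.052, 0.067, 0.001] [-0.0, 0.002, 1.347]
[-0.057, 0.068, 0.001] [-0.0, 0.002, 1.417]
```

To row units: 1.19 rad is 0.595.

{"name": "move_arm", "arguments": {"plan": [{"delta_pos": [0,0.006,0],"turn": [0,0,0.045],"fingers": 1},{"delta_pos": [0,0.012,0],"turn": [0,0,0.09],"fingers": 1},{"delta_pos": [-0.003,0.024,0],"turn": [0,0,0.175],"fingers": 1},{"delta_pos": [-0.008,0.035,0],"turn": [0,0,0.265],"fingers": 1},{"delta_pos": [-0.015,0.044,0],"turn": [0,0,0.35],"fingers": 1},{"delta_pos": [-0.023,0.053,0],"turn": [0,0,0.4375],"fingers": 1},{"delta_pos": [-0.032,0.059,0],"turn": [0,0,0.515],"fingers": 1},{"delta_pos": [-0.037,0.062,0],"turn": [0,0,0.555],"fingers": 1},{"delta_pos": [-0.042,0.064,0],"turn": [0,0,0.595],"fingers": 1}]}}

```text
clock: 5.52
position: [0.4039, 0.3098, 0.055]
ee_rot: [0.063, 0.998, -0.003, 0.0]
ft_force: [-6.2, -14.3, 20.1]
grip_width: 0.149
grasp_force: 31.6
```

```bash
cat > sw.py <<'E'
from h import *
pin=np.array([.472,.304])
d=get_obs()["position"][:2]-pin; print(np.linalg.norm(d),np.degrees(np.arctan2(*d[::-1]))%360, get_obs()["torque"])
rel([(*(pin+.068*np.array([np.cos(np.radians(a)),np.sin(np.radians(a))])),.0554,max(a,164)-90) for a in (173,170,167,164,161,158,155)])
E
python3 sw.py
```

```text
0.06836687822057953 175.09239665118972 [-2.8065604   1.36352198  0.07516572]
now 5.53 [0.4039 0.3098 0.055 ] ydir 82.8 tilt [ 0.    -0.006 -1.   ] q7 0.44 F [ -6.2 -14.3  20.1] w 0.149 g 31.6
[-0.0, 0.002, -0.0] [-0.005, 0.001, -0.004]
[-0.0, 0.006, -0.0] [-0.005, 0.001, 0.049]
[-0.001, 0.01, -0.0] [-0.005, 0.001, 0.101]
[-0.001, 0.013, -0.0] [-0.005, 0.001, 0.153]
[-0.002, 0.017, -0.0] [-0.005, 0.001, 0.153]
[-0.003, 0.02, -0.0] [-0.005, 0.001, 0.153]
[-0.004, 0.024, -0.001] [-0.005, 0.001, 0.153]
```

To row units: 0.12 rad is 0.06.

{"name": "move_arm", "arguments": {"plan": [{"delta_pos": [0,0.002,-0.002],"turn": [0,0,0.015],"fingers": 1},{"delta_pos": [0,0.004,-0.002],"turn": [0,0,0.03],"fingers": 1},{"delta_pos": [-0.001,0.006,-0.002],"turn": [0,0,0.045],"fingers": 1},{"delta_pos": [-0.001,0.008,-0.002],"turn": [0,0,0.06],"fingers": 1}]}}

```text
clock: 6.02
position: [0.4048, 0.3159, 0.0554]
ee_rot: [0.122, 0.992, -0.004, -0.001]
ft_force: [-4.0, -16.7, 5.9]
grip_width: 0.153
grasp_force: 31.3
```

```bash
python3 sw.py
```

```text
0.06823794941095143 169.96694007298998 [-3.33797671  0.97582916  0.09516871]
now 6.03 [0.4048 0.3159 0.0554] ydir 76.0 tilt [-0.003 -0.008 -1.   ] q7 0.32 F [ -4.  -16.7   5.9] w 0.153 g 31.3
[-0.001, -0.004, 0.0] [-0.008, -0.001, -0.123]
[-0.0, -0.0, 0.0] [-0.008, -0.001, -0.071]
[-0.0, 0.004, 0.0] [-0.008, -0.001, -0.018]
[-0.0, 0.007, -0.0] [-0.008, -0.001, 0.034]
[-0.0, 0.011, -0.0] [-0.008, -0.001, 0.034]
[-0.001, 0.014, -0.0] [-0.008, -0.001, 0.034]
[-0.001, 0.018, -0.0] [-0.008, -0.001, 0.034]
```

To row units: 0.03 rad is 0.015.

{"name": "move_arm", "arguments": {"plan": [{"delta_pos": [0,0.002,0],"turn": [0,0,0.015],"fingers": 1},{"delta_pos": [0,0.004,0],"turn": [0,0,0.015],"fingers": 1},{"delta_pos": [0,0.006,0],"turn": [0,0,0.015],"fingers": 1},{"delta_pos": [0,0.008,0],"turn": [0,0,0.015],"fingers": 1},{"delta_pos": [0,0.008,0],"turn": [0,0,0.015],"fingers": 1}]}}

```text
clock: 6.65
position: [0.4062, 0.3234, 0.0554]
ee_rot: [0.137, 0.991, -0.005, -0.001]
ft_force: [-7.9, -18.0, 10.1]
grip_width: 0.151
grasp_force: 31.8
```

```bash
python3 sw.py
```

```text
0.06855060400226787 163.5871514899924 [-3.48108641  1.60010443 -0.1590026 ]
now 6.65 [0.4062 0.3234 0.0554] ydir 74.3 tilt [-0.004 -0.009 -1.   ] q7 0.28 F [ -7.9 -18.   10.1] w 0.151 g 31.8
[-0.001, -0.011, 0.0] [-0.009, -0.002, -0.152]
[-0.001, -0.008, 0.0] [-0.009, -0.002, -0.1]
[-0.001, -0.004, 0.0] [-0.009, -0.001, -0.047]
[-0.001, -0.0, 0.0] [-0.009, -0.001, 0.005]
[-0.001, 0.003, -0.0] [-0.009, -0.001, 0.005]
[-0.001, 0.007, -0.0] [-0.009, -0.001, 0.005]
[-0.001, 0.01, -0.0] [-0.009, -0.001, 0.005]
```

{"name": "move_arm", "arguments": {"plan": [{"delta_pos": [0,0.002,0],"turn": [0,0,0],"fingers": 1},{"delta_pos": [0,0.004,0],"turn": [0,0,0],"fingers": 1},{"delta_pos": [0,0.004,0],"turn": [0,0,0],"fingers": 1}]}}

```text
clock: 7.02
position: [0.4063, 0.324, 0.0551]
ee_rot: [0.137, 0.99, -0.008, -0.002]
ft_force: [-16.4, -32.3, 25.1]
grip_width: 0.152
grasp_force: 34.6
```

```bash
python3 sw.py|head -2
```

```text
0.06866213873775387 163.10728440245077 [-6.75421638  3.31722184 -0.14713662]
now 7.03 [0.4063 0.324  0.0551] ydir 74.2 tilt [-0.007 -0.016 -1.   ] q7 0.27 F [-16.4 -32.3  25.1] w 0.152 g 34.6
```

{"name": "move_arm", "arguments": {"plan": [{"delta_pos": [0,-0.002,0],"turn": [0,0,0],"fingers": 1},{"delta_pos": [0,-0.005,0],"turn": [0,0,0],"fingers": 1},{"delta_pos": [0,-0.005,0],"turn": [0,0,0],"fingers": 0.35},{"delta_pos": [0,-0.005,0],"turn": [0,0,0],"fingers": 0.35},{"delta_pos": [0,-0.005,0],"turn": [0,0,0],"fingers": 0.35},{"delta_pos": [0,-0.005,-0.03],"turn": [0,0,0],"fingers": 0.35},{"delta_pos": [0,-0.005,-0.08],"turn": [0,0,0],"fingers": 0.2},{"delta_pos": [0,-0.005,-0.13],"turn": [0,0,0],"fingers": 0},{"delta_pos": [0,-0.005,-0.18],"turn": [0,0,0],"fingers": 0},{"delta_pos": [0,-0.005,-0.18],"turn": [0,0,0],"fingers": 0}]}}

```text
clock: 8.28
position: [0.4083, 0.3287, 0.2402]
ee_rot: [0.135, 0.991, 0.002, 0.003]
ft_force: [-0.1, 0.4, -1.2]
grip_width: 0.997
grasp_force: 0.0
```

```bash
python3 - <<'E'
from h import *
o=get_obs(); c=camera("wrist"); P=cloud(c,o); np.savez("w2.npz",P=P,C=c["color"]); measure(P,c["color"])
t=camera("top"); measure(cloud(t),t["color"])
rel([(.486,.3548,.2,74)])
a=cv2.resize(t["color"][155:230,185:275],(480,400),interpolation=cv2.INTER_CUBIC)
save("c2.png",np.hstack([a,cv2.resize(c["color"],(320,240))[:,:].repeat(1,0) if 0 else cv2.resize(c["color"][100:340,150:342],(320,400))]))
E
```

```text
lid 2313 [486.2 358.8  31.8] mean [0.4854 0.3588 0.1092]
post 2 [0.5753 0.2022 0.0308] [0.5763 0.2034 0.0313] [0.5743 0.201  0.0303] top 0 0
base 2835 ((482.47564697265625, 344.92535400390625), (147.35386657714844, 110.81837463378906), 74.22382354736328)
steel 389 [0.4585 0.3052 0.0319]
steel 3 [0.6242 0.3027 0.0289]
now 8.38 [0.4072 0.3271 0.2362] ydir 74.4 tilt [ 0.001  0.    -1.   ] q7 0.42 F [-0.4 -0.2 -0.3] w 1.0 g 0.0
[-0.068, 0.048, 0.036] [0.0, 0.001, 0.008]
  return _methods._mean(a, axis=axis, dtype=dtype,
  ret = um.true_divide(
```

View pics/c2.png

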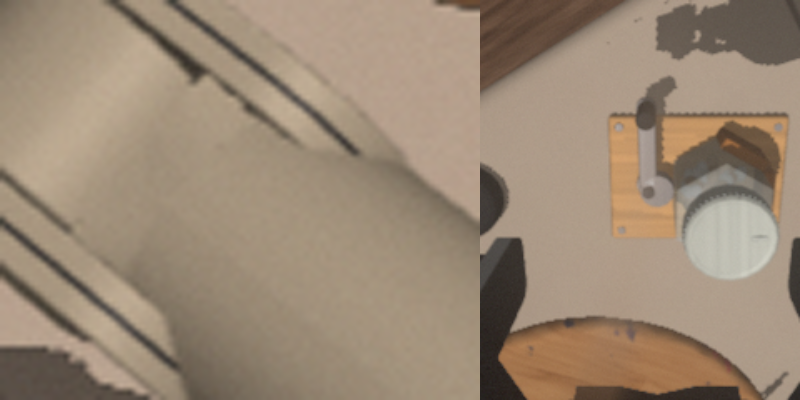

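The picture shows the lever parallel to the stand's short edge, so it is shut. The jar sits against the cradle, and the lid's mark is near the right edge. Next I move above the lid.

{"name": "move_arm", "arguments": {"plan": [{"delta_pos": [-0.035,0.025,0.018],"turn": [0,0,0],"fingers": 0},{"delta_pos": [-0.07,0.05,0.036],"turn": [0,0,0],"fingers": 0},{"delta_pos": [-0.07,0.05,0.036],"turn": [0,0,0],"fingers": 0},{"delta_pos": [-0.07,0.05,0.036],"turn": [0,0,0],"fingers": 0}]}}

```text
clock: 8.88
position: [0.4868, 0.3566, 0.1991]
ee_rot: [0.135, 0.991, -0.0, -0.001]
ft_force: [-0.7, -0.4, -0.0]
grip_width: 1.003
grasp_force: 0.0
```

```bash
python3 - <<'E'
from h import *
o=get_obs(); c=camera("wrist"); P=cloud(c,o); 
for n,(p,cc) in {"w":(P,c["color"]),"s":(lambda s:(cloud(s),s["color"]))(camera("scene"))}.items(): print(n); measure(p,cc)
L=P[(P[...,2]>.1)&(P[...,2]<.118)&(abs(P[...,0]-.486)<.04)&(abs(P[...,1]-.357)<.04)]; print(len(L),L.min(0),L.max(0))
rel([(.486,.357,.097,74)])
save("w3.png",c["color"])
E
```

```text
w
lid 2647 [486.5 358.6  31.3] mean [0.493  0.3573 0.1092]
post 122 [0.4076 0.3271 0.0589] [0.5924 0.33   0.0705] [0.3999 0.2546 0.0303] top 58 [0.4053 0.3266 0.0683]
base 3221 ((482.72442626953125, 345.4363708496094), (147.26931762695312, 109.6364517211914), 74.54150390625)
steel 632 [0.4497 0.3109 0.0325]
s
lid 300 [486.4 356.5  32.9] mean [0.4882 0.3584 0.1098]
post 35 [0.4027 0.3251 0.0549] [0.408  0.3291 0.072 ] [0.3979 0.3198 0.0346] top 10 [0.4031 0.3246 0.0694]
base 705 ((497.10791015625, 318.781005859375), (275.53729248046875, 272.1223449707031), 5.610572338104248)
steel 65 [0.4368 0.3144 0.0329]
3998 [0.45534824 0.32772866 0.10004356] [0.51770661 0.38988707 0.11190417]
now 8.97 [0.487  0.3566 0.2005] ydir 74.5 tilt [ 0. -0. -1.] q7 0.38 F [-0.1  0.   0.4] w 0.997 g 0.0
[0.001, 0.0, 0.103] [-0.0, 0.0, 0.009]
```

View pics/w3.png

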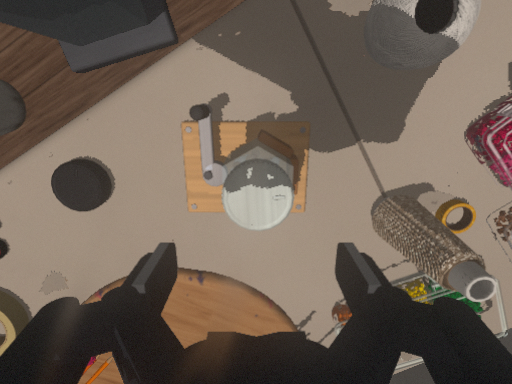

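Lid centre is about (0.4865, 0.3575) with its top at 0.109–0.110, as expected. Descend and grip.

{"name": "move_arm", "arguments": {"plan": [{"delta_pos": [0,0,0.05],"turn": [0,0,0],"fingers": 0},{"delta_pos": [0,0.001,0.085],"turn": [0,0,0],"fingers": 0},{"delta_pos": [0,0.001,0.105],"turn": [0,0,0],"fingers": 0},{"delta_pos": [0,0.001,0.105],"turn": [0,0,0],"fingers": 0},{"delta_pos": [0,0.001,0.105],"turn": [0,0,0],"fingers": 1},{"delta_pos": [0,0.001,0.105],"turn": [0,0,0],"fingers": 1},{"delta_pos": [0,0.001,0.105],"turn": [0,0,0],"fingers": 1},{"delta_pos": [0,0.001,0.105],"turn": [0,0,0],"fingers": 1}], "force": 30}}

```text
clock: 9.98
position: [0.4888, 0.3576, 0.0974]
ee_rot: [0.136, 0.991, 0.0, 0.001]
ft_force: [-3.2, -4.0, 8.2]
grip_width: 0.716
grasp_force: 30.8
```

```bash
python3 - <<'E'
from h import *
rel([]); print(get_obs()["torque"])
E
```

```text
now 9.97 [0.4888 0.3576 0.0974] ydir 74.4 tilt [ 0.002  0.    -1.   ] q7 0.32 F [-3.2 -4.   8.2] w 0.716 g 30.8
[-0.939355    0.70940774  0.01407673]
```

To row units: -0.4 rad is -0.2.

{"name": "move_arm", "arguments": {"plan": [{"delta_pos": [0,0,-0.001],"turn": [0,0,0],"fingers": 1},{"delta_pos": [0,0,-0.001],"turn": [0,0,0],"fingers": 1},{"delta_pos": [0,0,-0.001],"turn": [0,0,-0.04],"fingers": 1},{"delta_pos": [0,0,-0.001],"turn": [0,0,-0.08],"fingers": 1},{"delta_pos": [0,0,-0.001],"turn": [0,0,-0.12],"fingers": 1},{"delta_pos": [0,0,-0.001],"turn": [0,0,-0.16],"fingers": 1},{"delta_pos": [0,0,-0.001],"turn": [0,0,-0.2],"fingers": 1}], "force": 70}}

```text
clock: 10.85
position: [0.4902, 0.3583, 0.0983]
ee_rot: [-0.065, 0.998, 0.001, 0.002]
ft_force: [4.0, 1.0, 5.4]
grip_width: 0.701
grasp_force: 75.8
```

```bash
cat > look.py <<'E'
from h import *
import sys
rel([]); print(get_obs()["torque"])
o=get_obs(); c=camera("wrist"); save(sys.argv[1],cv2.resize(c["color"][110:260,150:350],(800,600),interpolation=cv2.INTER_CUBIC))
E
python3 look.py w4.png
```

```text
now 10.85 [0.4902 0.3583 0.0983] ydir 97.4 tilt [ 0.004  0.003 -1.   ] q7 0.69 F [4.  1.  5.4] w 0.701 g 75.8
[-0.04643082 -0.84561931 -0.30521763]
```

View pics/w4.png

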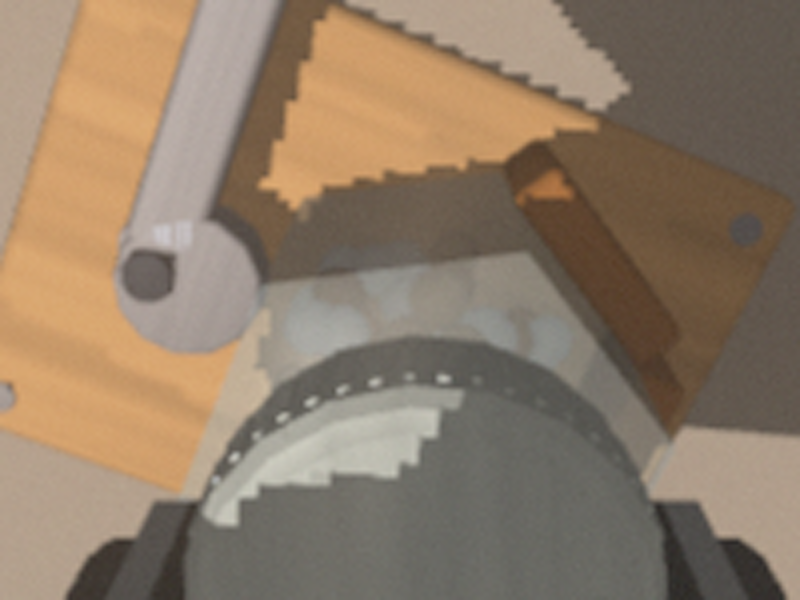

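The lid is gripped squarely and turning at about 0.3 N m, with the jar still in its cradle and the lever lobe against it.

To row units: -0.52 rad is -0.26.

{"name": "move_arm", "arguments": {"plan": [{"delta_pos": [0,0,0],"turn": [0,0,-0.04],"fingers": 1},{"delta_pos": [0,0,0],"turn": [0,0,-0.08],"fingers": 1},{"delta_pos": [0,0,0],"turn": [0,0,-0.12],"fingers": 1},{"delta_pos": [0,0,0],"turn": [0,0,-0.16],"fingers": 1},{"delta_pos": [0,0,0],"turn": [0,0,-0.2],"fingers": 1},{"delta_pos": [0,0,0],"turn": [0,0,-0.23],"fingers": 1},{"delta_pos": [0,0,0],"turn": [0,0,-0.26],"fingers": 1},{"delta_pos": [0,0,0],"turn": [0,0,-0.26],"fingers": 1}]}}

```text
clock: 11.9
position: [0.4897, 0.3591, 0.0991]
ee_rot: [-0.319, 0.948, 0.001, 0.003]
ft_force: [-0.1, 0.7, 13.4]
grip_width: 0.706
grasp_force: 76.6
```

```bash
python3 look.py w5.png
```

```text
now 11.9 [0.4897 0.3591 0.0991] ydir 127.2 tilt [ 0.004  0.004 -1.   ] q7 1.17 F [-0.1  0.7 13.4] w 0.706 g 76.6
[0.00099894 0.01494926 0.08832598]
```

View pics/w5.png

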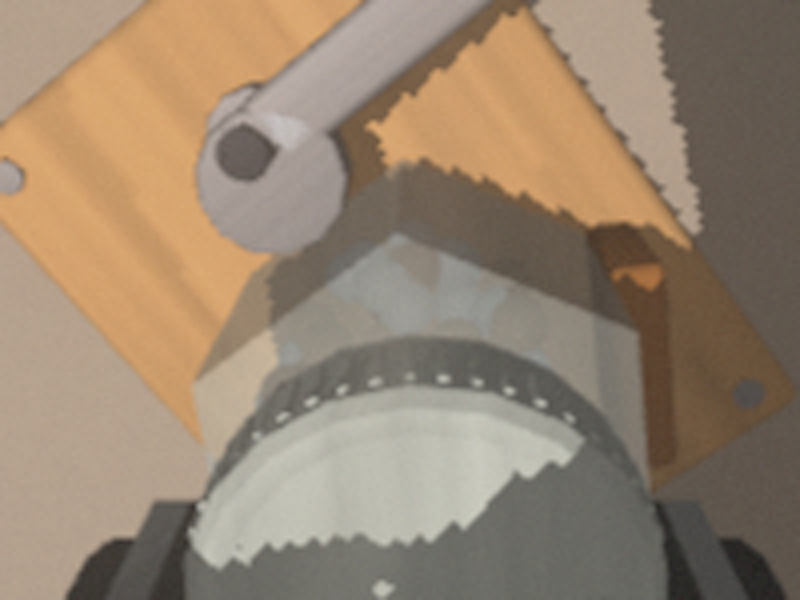

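Torque has dropped to near zero after 53°, and the spring pushes the lid up, so the threads have let go. I'll lift in small rows.

{"name": "move_arm", "arguments": {"plan": [{"delta_pos": [0,0,-0.004],"turn": [0,0,0],"fingers": 1},{"delta_pos": [0,0,-0.008],"turn": [0,0,0],"fingers": 1},{"delta_pos": [0,0,-0.012],"turn": [0,0,0],"fingers": 1}]}}

```text
clock: 12.32
position: [0.4882, 0.3572, 0.1084]
ee_rot: [-0.318, 0.948, -0.0, -0.0]
ft_force: [0.2, 0.1, -0.4]
grip_width: 0.702
grasp_force: 75.4
```

```bash
python3 -c "
from h import *
rel([]);print(get_obs()['torque'])"
```

```text
now 12.32 [0.4882 0.3572 0.1084] ydir 127.1 tilt [-0. -0. -1.] q7 1.17 F [ 0.2  0.1 -0.4] w 0.702 g 75.4
[ 0.03764329  0.04700975 -0.0169251 ]
```

{"name": "move_arm", "arguments": {"plan": [{"delta_pos": [0,0,-0.009],"turn": [0,0,0],"fingers": 1},{"delta_pos": [0,0,-0.018],"turn": [0,0,0],"fingers": 1},{"delta_pos": [0,0,-0.025],"turn": [0,0,0],"fingers": 1},{"delta_pos": [0,0,-0.025],"turn": [0,0,0],"fingers": 1},{"delta_pos": [0,0,-0.025],"turn": [0,0,0],"fingers": 1}]}}

```text
clock: 12.95
position: [0.4882, 0.3572, 0.133]
ee_rot: [-0.318, 0.948, -0.0, -0.0]
ft_force: [0.6, 0.3, -0.0]
grip_width: 0.702
grasp_force: 75.4
```

```bash
python3 look.py w6.png; python3 - <<'E'
from h import *
c=camera("scene"); P=cloud(c); C=c["color"].astype(int)
L=P[(P[...,2]>.118)&(P[...,2]<.16)&(abs(P[...,0]-.486)<.05)&(abs(P[...,1]-.357)<.05)&(C.min(-1)>150)]; print(len(L),L.min(0),L.max(0),L.mean(0))
a=cv2.resize(c["color"][170:270,210:320],(440,400),interpolation=cv2.INTER_CUBIC)
w=cv2.resize(cv2.imread("pics/w6.png")[:,:,::-1],(360,400)); save("f.png",np.hstack([a,w]))
E
```

```text
now 12.95 [0.4882 0.3572 0.133 ] ydir 127.1 tilt [-0. -0. -1.] q7 1.19 F [ 0.6  0.3 -0. ] w 0.702 g 75.4
[-0.05581036  0.02330911 -0.04123779]
51 [0.45517044 0.32709549 0.12939333] [0.51635036 0.38132643 0.15006715] [0.47914489 0.34900204 0.14377098]
```

View pics/f.png

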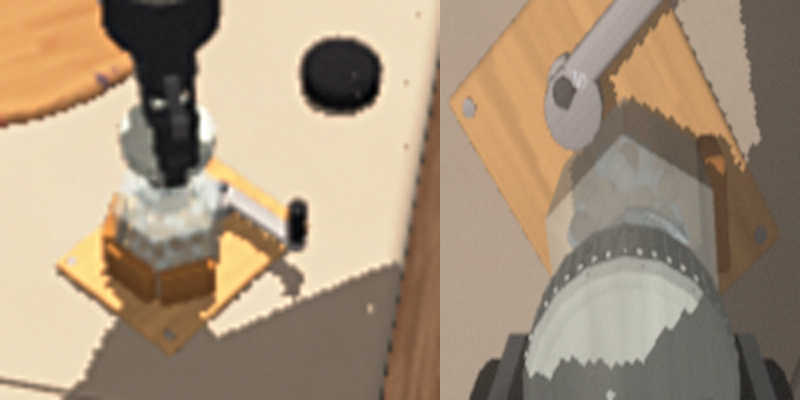

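The pictures show the lid held level about 25 mm above the mouth, the jar in its cradle and the lever shut.

```bash
python3 -c "
from workcell import hand_in
print(hand_in())"
```

```text
the job is handed in; nothing more can be done
None
```

The job is handed in: the lever is pushed shut to its stop, and the lid, unscrewed about 53°, is held level about 25 mm above the jar's mouth, with the jar still in its stand.

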